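Let a tin out of the lever-lidded dispenser

TASK

Press the dispenser's lever all the way down so that its lid lifts and the tin rolls out into the tray, then ease the lever back up under your fingertip until the lid is fully shut, without letting it slam. Work only by the lever: do not touch the lid or the tin, do not lift or carry anything, and leave the things standing around where they are.

Things in the scene. Friction and masses are not known exactly. Their poses are not given: they have to be found in the camera images.
- dispenser: Grey sheet-metal lane fixed to the table, 340 mm long (its x), 98 mm wide (its y), walls 112 mm high. Origin: centre of its underside, on the table. Its floor slopes down to its -x end, an open tray (x -165 to -50 mm, walls 55 mm high). The hinge shaft of lid and lever lies along y at x = +100 mm, 118 mm above the table; the lever is outside the lane on the -y side.
- rocker (a joint): Angle (rad) of the shaft carrying both lid and lever, which turn rigidly together: 0 = lid shut, lever up; 0.6 = end stop, lever fully down, lid fully raised. Spring and weight shut it: pressing the pad takes about 3 to 6 N, and let go it slams shut in a fraction of a second. From about 0.3 rad the tin can roll out.
- lever_pad (a point): Centre of the top face of the lever's flat black pad, 46 x 46 mm, 110 mm along the lever from the shaft and 6 mm above the lever's line; dispenser y = -80 mm. Lid shut, the lever points away from the tray (dispenser +x) and 0.35 rad upwards, pad 161 mm above the table; fully pressed, 0.25 rad downwards, pad about 97 mm above the table. x along the lever, z out of the pad.
- lid: Clear lid with a steel edge, 118 x 98 mm, hinged at the lane's top and reaching from the shaft towards the tray; a 52 mm lip hangs from its free end and holds the tin back. Origin on the shaft, in the middle of the lane; its -x points to its free end.
- tin: Steel tin with a paper band, 52 mm in diameter, 78 mm long, lying across the lane (its y is its axis) behind the lid's lip, at dispenser x about +10 mm. Origin at its centre. In the tray it comes to rest against the end wall at dispenser x about -140 mm.
- carton_low: White carton 100 x 70 x 45 mm beside the lane on the lever's side; origin under its centre. Leave alone.
- jar: White jar, 60 mm wide, 85 mm tall, standing off the lever's end; origin under its centre. Leave alone.
- tape_roll: Tape roll lying flat, 90 mm wide, 30 mm tall, beside the tray; origin under its centre. Leave alone.
- bottle: White bottle, 62 mm wide, 150 mm tall, beside the lane, between tape roll and low carton; origin under its centre. Leave alone.
- carton_tall: Brown carton 60 x 80 x 120 mm, away to one side; origin under its centre. Leave alone.
- beaker: Open steel beaker, 72 mm wide, 90 mm tall, away to one side; origin under its centre. Leave alone.
- carton_flat: White carton 140 x 90 x 35 mm, away to one side; origin under its centre. Leave alone.

How it is judged:
On the way, in this order (a step that is already met when the one before it is completed fails the run):
1. the lever is fully down (lid raised past 0.5 of 0.6 rad) and the tin lies in the tray (value of joint rocker above 0.5 rad and x of tin in the frame of dispenser between -0.165 and -0.1 m and z of tin in the frame of dispenser below 0.06 m), for 0.2 s.
2. the lid is shut again (value of joint rocker below 0.03 rad), for 0.2 s.
At the end, for the whole second after the job is handed in: The lid is shut (within 0.03 rad), and the tin rests in the tray (its centre 100 to 165 mm from the dispenser's origin towards the tray, below 60 mm), all at rest (value of joint rocker below 0.03 rad and velocity of joint rocker between -0.05 and 0.05 rad/s and x of tin in the frame of dispenser between -0.165 and -0.1 m and z of tin in the frame of dispenser below 0.06 m and linear speed of tin below 0.02 m/s); the robot touches nothing.
It fails at once if the lid slams: it falls faster than 1.5 rad/s in the last 0.3 rad before shutting (value of joint rocker below 0.3 rad and velocity of joint rocker below -1.5 rad/s).
It fails at once if the robot touches the lid (contact force between lid and the fingers above 0.5 N or contact force between lid and the arm above 0.5 N).
It fails at once if the robot touches the tin (contact force between tin and the fingers above 0.5 N or contact force between tin and the arm above 0.5 N).
It fails at once if the tin leaves the lane or is lifted (z of tin in the frame of dispenser above 0.105 m).
It fails at once if a bystander is moved more than 20 mm, lifted or tipped (distance of any of carton_low, jar, tape_roll, bottle, carton_tall, beaker, carton_flat from where it was at the start of the episode above 0.02 m or angle between any of carton_low, jar, tape_roll, bottle, carton_tall, beaker, carton_flat's own z axis and vertical above 0.3 rad).
It also fails if it takes over 40 s, if anything falls off the work surface, if the arm or the gripper's body presses on something with over 40 N, if the wrist force passes 120 N, or if a joint passes its speed limit or range.

ROBOT

A 7-joint arm with a two-finger parallel gripper is mounted at the origin on the work surface. World frame = base frame: x ahead of the robot, y to its left, z up, the work surface at z = 0. Lengths are in m, angles in rad, forces in N, time in s.
With the tool pointing down it reaches from about 0.35 to 0.9 m from the base axis. Payload 19.9 kg.
Tool frame: the origin (TCP) lies at the very end of the fingers, on their centre line; the grasp point (between the pads) lies 19 mm behind it; z points along the fingers, y is the direction in which the jaws open and shut (so a half turn about z gives the same grasp; the last joint's range is limited). The gripper opens to 85 mm and grips with 20 to 120 N. Pads are 22 mm wide; open, the fingers measure 114 mm over their backs; the gripper's body (76 mm by 85 mm) begins 54 mm behind the grasp point. The pads swing forward as they close: fully open they stand 13 mm farther back than shut.
Start: joints at [-1.375, 0.417, -0.01, 1.614, 0.005, 1.111, -0.053], TCP at [0.147, 0.607, 0.231] pointing down, gripper open.
Joint ranges: [-2.81, 2.81], [-0.39, 2.02], [-1.27, 1.25], [0.06, 2.57], [-1.19, 4.33], [0.19, 2], [-2.82, 2.82]. Speed limits (rad/s): [1.89, 1.89, 2.39, 2.39, 3.01, 3.01, 3.01].

INTERFACE

Orientations are given as a rotation vector (axis times angle).
In Python, from workcell import * gives the robot as it stands.
- The arm moves only by the tool carry_out, never from a script. Its argument "deltas" is text: rows parted by semicolons, each of 4 numbers parted by spaces: the shift along the tool's x, y, z in cm, then the turn about the tool's z in rad. A call has 1 to 8 rows; each row is the pose to reach, as a shift and turn from the pose commanded when the call began, along the tool's axes at that moment; what a row does not reach only later rows make up. A row lasts 1/12 s, in which the tool goes at most 41.7 mm and 7.16 degrees, less where a joint would pass 70% of its speed; a pose out of reach is approached as far as the arm can. A call with a gripper value outside its range is refused whole. "jaw" is the closure, from 0 (fully open) to 1 (shut), set as the call begins (left out, the last holds). The fingers move at their own pace and stop on an object; the grip force is fixed at half the most. Time passes only in rows, so rows that repeat a pose let the fingers close. It gives the time, the measured TCP pose, the force and the opening at its end, in the units of the state.
- read_state(): the state, without advancing time (a new reading comes with each control period).
- grab_frame(name): name is "scene" or "top"; returns a dict with "pixels" (400x640x3 uint8, red, green, blue), "fov_y" (degrees; the focal length in pixels is half the picture's height over the tangent of half this angle, whatever the lens; pixels are square), "cx", "cy" (the principal point, pixels), "k1" (the pictures are not rectified: a ray, as slopes to the right and down, at radius r is drawn at 1 + k1 r^2 times it, then the intrinsics apply), "R" (3x3) and "t" (3): a world point X has camera coordinates R X + t. Camera axes: x right, y down, z forward; pixel columns grow to the right and rows downward; lengths in m; the calibration is good to about 2 mm. A picture is of the moment at which its call begins. There is no depth.
- close_job(): hands the job in, once; it reports no verdict.
The state is a dict: "clock": time; "q": joint angles; "joint_vel": joint speeds; "tau": joint torques, N m; "tcp_pos": TCP position; "eef_rot": TCP orientation; "force": force on the tool from outside, world axes, zero at the start; "moment": the same for the moment, N m; "width": finger opening in m.
Only numpy, scipy, OpenCV 4.12 (cv2) and the standard library are available. Lean on these libraries where they do the work, as an engineer would, in place of code of your own. Each camera call takes 0.05 s, during which the arm holds its last target.

## Working session

There is one attempt and no reset: what is moved stays moved. The work goes in short steps, Python scripts to look and compute and a tool call to move; the robot and the scene stay as the last step left them, time stands still between calls to the robot, and variables do not carry over. Pictures are saved under pics/ and viewed, and the job is handed in when it is done.

Besides the shell and the picture viewer there is one more tool, called by a JSON object that holds its "method" and its "body", one argument or row to a line. carry_out: Moves the arm, as the interface text tells. Its arguments: {"type":"object","properties":{"deltas":{"type":"string"},"jaw":{"type":"number"}},"required":["deltas"]}

```bash
mkdir -p pics; python3 - <<'E'
from workcell import *
import cv2,pickle
d={}
for n in("scene","top"):
    f=grab_frame(n);d[n]=f
    cv2.imwrite(f"pics/{n}0.png",f["pixels"][:,:,::-1])
    print(n,f["fov_y"],f["cx"],f["cy"],f["k1"],f["R"],f["t"])
pickle.dump(d,open("f0.pkl","wb"))
print(read_state())
E
```

```text
scene 49.68985761955361 313.9322971230936 203.60593317642198 -0.054215642172597084 [[-0.12803798  0.99167354  0.01377879]
 [ 0.65648722  0.09515846 -0.74831103]
 [-0.74339142 -0.08676663 -0.6632049 ]] [ 0.13004152 -0.26845716  1.88033459]
top 44.088770652550984 320.48578349202927 200.3260192000389 -0.10128624891474601 [[-0.01736495 -0.99971716 -0.01624989]
 [-0.98059996  0.02020212 -0.19497587]
 [ 0.19524901  0.0125489  -0.98067342]] [-0.04285354  0.57808414  1.73831098]
{'clock': 0.1, 'q': array([-1.37449435,  0.41790712, -0.01031522,  1.61410347,  0.00472173,
        1.11070502, -0.05301331]), 'joint_vel': array([-0.00114353, -0.00101078,  0.00078024, -0.0007821 ,  0.00105097,
       -0.00064635,  0.00012592]), 'tau': array([ 1.32294263e-04, -8.65803695e+01,  6.80182111e-01, -4.35626400e+01,
        1.92540785e-02,  5.02210547e-03, -7.71700229e-05]), 'tcp_pos': array([0.14716389, 0.60710854, 0.23073167]), 'eef_rot': array([-3.72631155e-01, -3.11938402e+00,  1.72669458e-03]), 'force': array([0.33617439, 0.2185632 , 0.64072044]), 'moment': array([-0.0164744 , -0.00308817,  0.03645567]), 'width': 0.08525770691388257}
```

View pics/scene0.png

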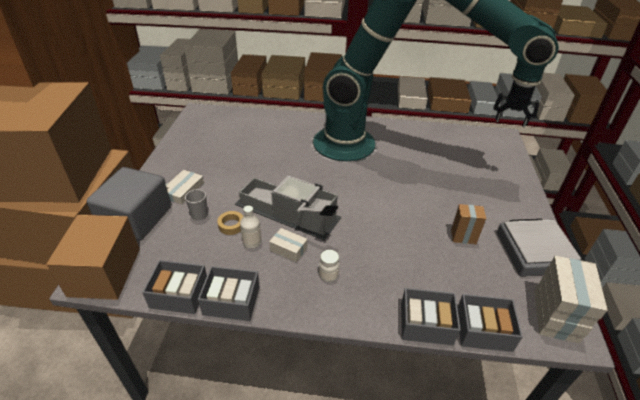

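View pics/top0.png

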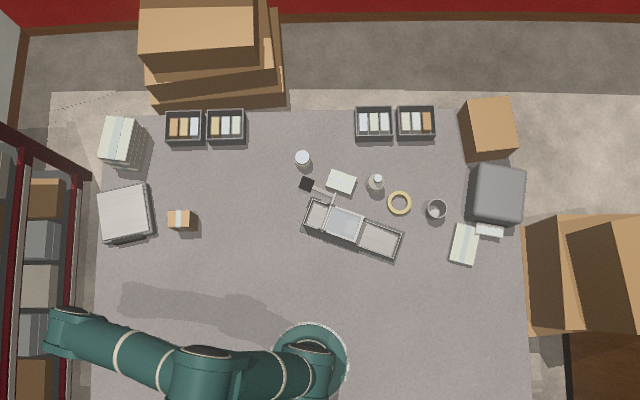

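The top view shows the dispenser around (353,230), with its tray to the right at (380,238). The black lever pad is at (307,184), the jar at (302,158) and the low carton at (341,181). I'll zoom in next.

```bash
python3 - <<'E'
import cv2,pickle
d=pickle.load(open("f0.pkl","rb"))
t=d["top"]["pixels"][140:270,280:420,::-1];cv2.imwrite("pics/topz.png",cv2.resize(t,None,fx=5,fy=4.6*5/4.6*0.9,interpolation=2) if 0 else cv2.resize(t,None,fx=4.5,fy=4.5,interpolation=2))
t=d["scene"]["pixels"][165:285,220:350,::-1];cv2.imwrite("pics/scz.png",cv2.resize(t,None,fx=5,fy=5,interpolation=2)[:600])
E
```

```text
(no output)
```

View pics/topz.png

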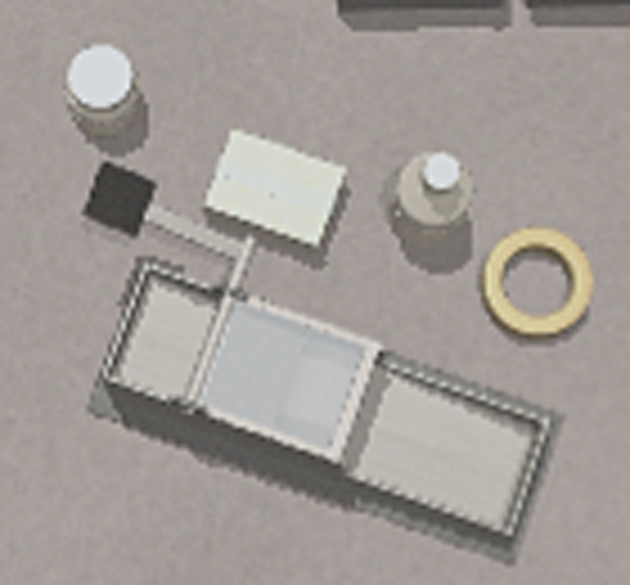

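View pics/scz.png

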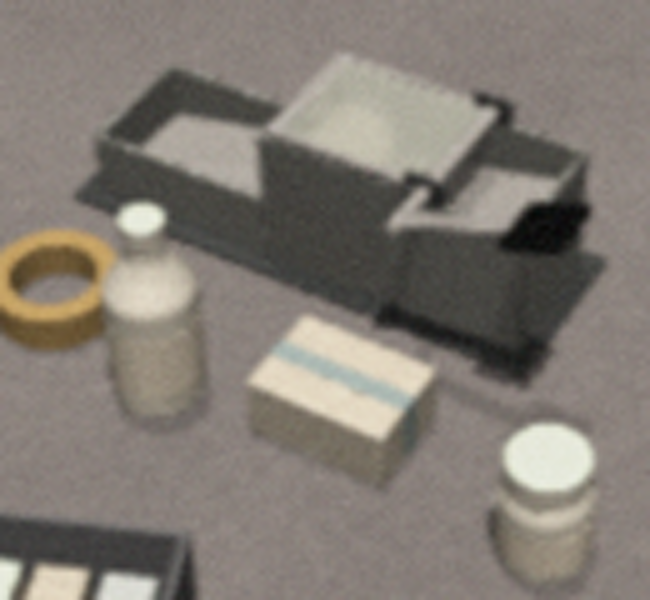

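```bash
cat > h.py <<'E'
import numpy as np,cv2,pickle
def proj(f,X):
    X=np.atleast_2d(X)@f["R"].T+f["t"];s=X[:,:2]/X[:,2:];r2=(s**2).sum(1,keepdims=True)
    F=200/np.tan(np.radians(f["fov_y"]/2));return s*(1+f["k1"]*r2)*F+[f["cx"],f["cy"]]
def ray(f,p,z):
    F=200/np.tan(np.radians(f["fov_y"]/2));d=(np.array(p)-[f["cx"],f["cy"]])/F;s=d.copy()
    for _ in range(20): s=d/(1+f["k1"]*(s@s))
    v=f["R"].T@np.r_[s,1];o=-f["R"].T@f["t"];return o+v*(z-o[2])/v[2]
def W(p,X):
    X=np.atleast_2d(X);c,s=np.cos(p[2]),np.sin(p[2])
    return np.c_[p[0]+c*X[:,0]-s*X[:,1],p[1]+s*X[:,0]+c*X[:,1],X[:,2]]
def pad(th,dx=0,dy=0):
    a=.35-th;u=.110+dx;return np.array([.1+u*np.cos(a)-.006*np.sin(a),-.08+dy,.118+u*np.sin(a)+.006*np.cos(a)])
E
python3 - <<'E'
from h import *
from scipy.optimize import least_squares
d=pickle.load(open("f0.pkl","rb"))
T=lambda L:(np.array(L)+.5)/4.5-.5+[280,140]
S=lambda L:(np.array(L)+.5)/5-.5+[220,165]
h=.023
XT=np.array([pad(0,h,-h),pad(0,-h,-h),pad(0,-h,h),pad(0,h,h),[.17,-.049,.112],[.17,.049,.112],[-.17,-.049,.055],[-.17,.049,.055]])
uT=T([(105,161),(158,181),(138,237),(83,214),(143,258),(105,378),(555,412),(512,540)])
XS=np.array([pad(0),[.17,.049,.112],[-.17,-.049,.055],[-.17,.049,.055]])
uS=S([(545,228),(587,155),(98,147),(175,70)])
def res(p): return np.r_[(proj(d["top"],W(p,XT))-uT).ravel(),(proj(d["scene"],W(p,XS))-uS).ravel()]
best=min((least_squares(res,[.4,-.1,y],loss="soft_l1") for y in np.arange(-3,3,.7)),key=lambda r:r.cost)
p=best.x;print(p,np.round(res(p).reshape(-1,2),1).tolist())
print("pad",W(p,pad(0)),W(p,pad(.6)))
f=d["top"];print("jar",ray(f,T([100,76]),.085),"carton",[ray(f,T([x]).ravel(),.045) for x in((235,130),(347,165),(318,247),(205,207))])
pickle.dump(p,open("p.pkl","wb"))
E
```

```text
[ 0.47135361 -0.16757274  1.20887221] [[-0.3, -0.9], [-0.1, -0.2], [-0.2, -0.4], [0.0, -0.4], [0.9, 0.4], [-0.2, -0.3], [-1.2, 0.4], [-0.1, -2.3], [0.3, -1.5], [0.3, -1.7], [-0.8, -2.3], [-0.7, -1.8]]
pad [[ 0.61743681 -0.00766413  0.161355  ]] [[ 0.6198414  -0.0013129   0.09659904]]
jar [0.735764   0.01098476 0.085     ] carton [array([ 0.6988272 , -0.09779735,  0.045     ]), array([ 0.6672212 , -0.18900809,  0.045     ]), array([ 0.59898097, -0.16319431,  0.045     ]), array([ 0.63430629, -0.07184259,  0.045     ])]
```

Both views agree with the dispenser fit to about 2 px. The pad centre is at world (0.617, -0.008, 0.161) with the dispenser yaw at 1.209. I'm approaching high with the jaw shut and turning tool x along the lever.

{"method": "carry_out", "body": {
  "deltas": "-3 -2.43 0 0.1; -6 -4.86 0 0.2; -9 -7.3 0 0.3; -12 -9.7 0 0.4; -15 -12.1 0 0.5; -18 -14.6 0 0.6; -21 -17 0 0.7; -24 -19.4 0 0.8",
  "jaw": 1
}}

```text
clock: 0.77
tcp_pos: [0.3354, 0.3605, 0.2312]
eef_rot: [-1.565, -2.724, 0.0]
force: [0.3, 0.6, 0.5]
width: 0.0002
```

```bash
cat > g.py <<'E'
from h import *
from workcell import *
from scipy.spatial.transform import Rotation as Ro
def rep(target,th=None):
    s=read_state();R=Ro.from_rotvec(s["eef_rot"]).as_matrix();p=pickle.load(open("p.pkl","rb"))
    lx=np.array([np.cos(p[2]),np.sin(p[2]),0])
    c=R.T@lx;print("t",s["clock"],"tcp",s["tcp_pos"].round(4),"F",s["force"].round(1),"w",s["width"],"q",s["q"].round(2))
    print("delta cm",(R.T@(np.array(target)-s["tcp_pos"])*100).round(2),"turn",np.arctan2(c[1],c[0]).round(3),"z",R[:,2].round(3))
E
python3 -c "
from g import *
rep([.617,-.008,.20])"
```

```text
t 0.7667 tcp [0.3354 0.3605 0.2312] F [0.3 0.6 0.5] w 0.00018308275026339722 q [-1.11  0.18  0.25  1.94 -0.05  1.02 -0.3 ]
delta cm [-46.02   5.75   3.12] turn 0.89 z [-0. -0. -1.]
```

{"method": "carry_out", "body": {
  "deltas": "-3.8 0.5 0 0.1; -7.6 1 0 0.2; -11.4 1.4 0 0.3; -15.2 1.9 0 0.4; -19 2.4 0 0.5; -22.8 2.9 0 0.6; -26.6 3.3 0 0.7; -30.4 3.8 0 0.8"
}}

```text
clock: 1.43
tcp_pos: [0.5226, 0.1181, 0.2313]
eef_rot: [-2.502, -1.9, 0.0]
force: [0.9, 0.5, 1.1]
width: -0.0
```

```bash
python3 -c "
from g import *
rep([.617,-.008,.20])"
```

```text
t 1.4333 tcp [0.5226 0.1181 0.2313] F [0.9 0.5 1.1] w -1.2003683966332635e-05 q [-0.74  0.29  0.56  1.85 -0.17  1.05 -0.39]
delta cm [-9.61 12.48  3.13] turn 0.09 z [-0.  0. -1.]
```

{"method": "carry_out", "body": {
  "deltas": "-1.9 2.5 0 0.05; -3.8 5 0 0.09; -5.8 7.5 0 0.09; -7.7 10 0.5 0.09; -9.6 12.5 1.5 0.09; -9.6 12.5 2.5 0.09; -9.6 12.5 2.5 0.09"
}}

```text
clock: 2.02
tcp_pos: [0.6166, -0.0075, 0.204]
eef_rot: [-2.582, -1.788, 0.005]
force: [-0.7, 0.3, -0.6]
width: 0.0002
```

```bash
python3 -c "
from g import *
rep([.617,-.008,.17])
for n in('top','scene'):
    f=grab_frame(n);s=read_state();u=proj(f,s['tcp_pos'])[0].round().astype(int);print(n,u, proj(f,W(pickle.load(open('p.pkl','rb')),pad(0))))
    c=f['pixels'][u[1]-50:u[1]+50,u[0]-65:u[0]+65,::-1];cv2.imwrite(f'pics/{n}1.png',cv2.resize(c,None,fx=6,fy=6,interpolation=2))
"
```

```text
t 2.0167 tcp [ 0.6166 -0.0075  0.204 ] F [-0.7  0.3 -0.6] w 0.00016016756952038846 q [-0.47  0.48  0.58  1.68 -0.29  1.07 -0.16]
delta cm [-0.03  0.07  3.4 ] turn 0.002 z [-0.003 -0.001 -1.   ]
top [305 180] [[306.39169255 183.19615507]]
scene [330 197] [[328.91294801 208.66719454]]
```

View pics/top1.png

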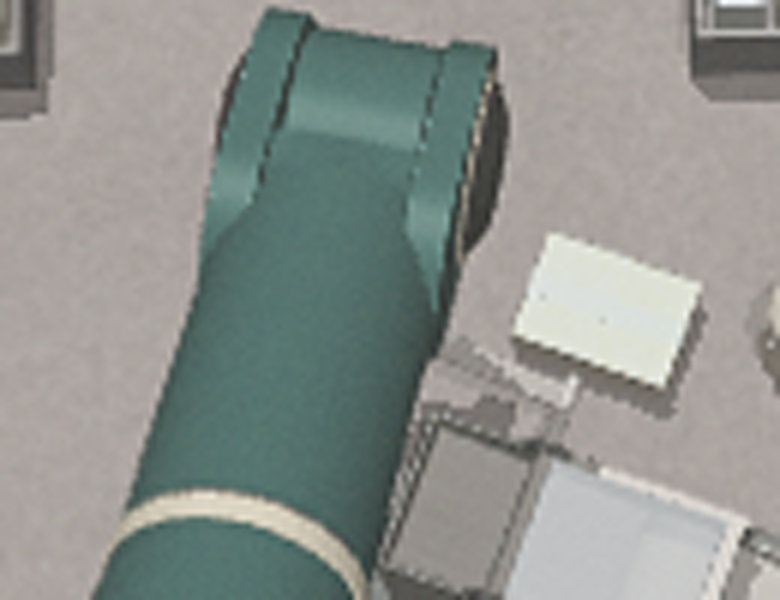

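View pics/scene1.png

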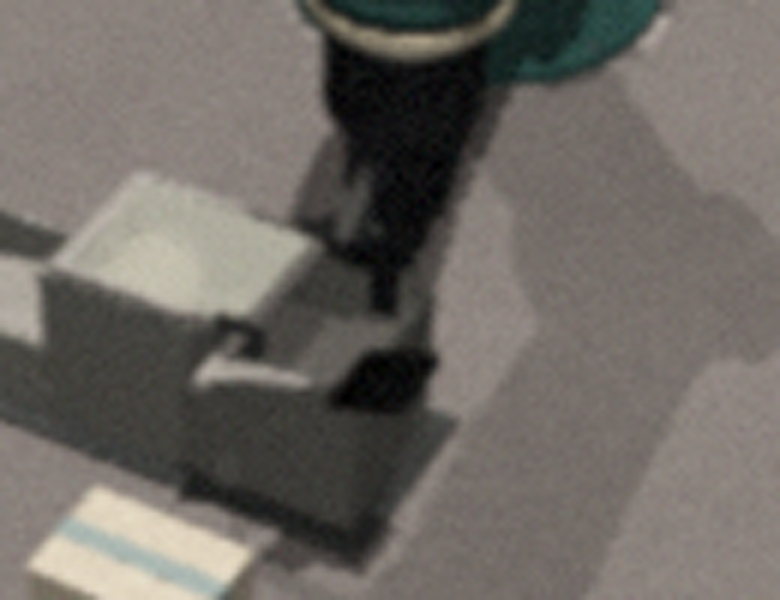

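The scene view shows the finger tips at about (385,305) in the crop, directly above the pad at (385,380). That is well lined up, so I'm pressing down.

{"method": "carry_out", "body": {
  "deltas": "0 0 1 0; 0 0 2 0; 0 0 3 0; 0.1 0 3.7 0; 0.2 0 4.4 0; 0.3 0 5.1 0; 0.4 0 5.8 0; 0.5 0 6.5 0"
}}

```text
clock: 2.78
tcp_pos: [0.6193, -0.0007, 0.1409]
eef_rot: [2.58, 1.792, 0.001]
force: [0.0, 2.8, 4.2]
width: -0.0001
```

```bash
python3 -c "
from g import *
rep([.6195,-.002,.102])"
```

```text
t 2.7833 tcp [ 0.6193 -0.0007  0.1409] F [0.  2.8 4.2] w -0.00014634471501632023 q [-0.45  0.56  0.55  1.72 -0.34  0.96 -0.13]
delta cm [-0.12  0.06  3.89] turn 0.005 z [ 0.001  0.    -1.   ]
```

{"method": "carry_out", "body": {
  "deltas": "0 0 0.6 0; 0 0 1.2 0; 0 0 1.8 0; 0 0 2.4 0; 0 0 3 0; 0 0 3.4 0; 0 0 3.6 0; 0 0 3.7 0"
}}

```text
clock: 3.45
tcp_pos: [0.6188, -0.0016, 0.104]
eef_rot: [2.581, 1.791, -0.001]
force: [0.3, -0.9, 5.3]
width: 0.0003
```

```bash
python3 -c "
from g import *
rep([.6195,-.002,.102])
f=grab_frame('scene')
c=f['pixels'][150:250,220:350,::-1];cv2.imwrite('pics/scene2.png',cv2.resize(c,None,fx=6,fy=6,interpolation=2))
"
```

```text
t 3.45 tcp [ 0.6188 -0.0016  0.104 ] F [ 0.3 -0.9  5.3] w 0.00029309253876037437 q [-0.43  0.6   0.53  1.75 -0.37  0.89 -0.1 ]
delta cm [-0.01  0.08  0.2 ] turn 0.004 z [-0.    -0.001 -1.   ]
```

View pics/scene2.png

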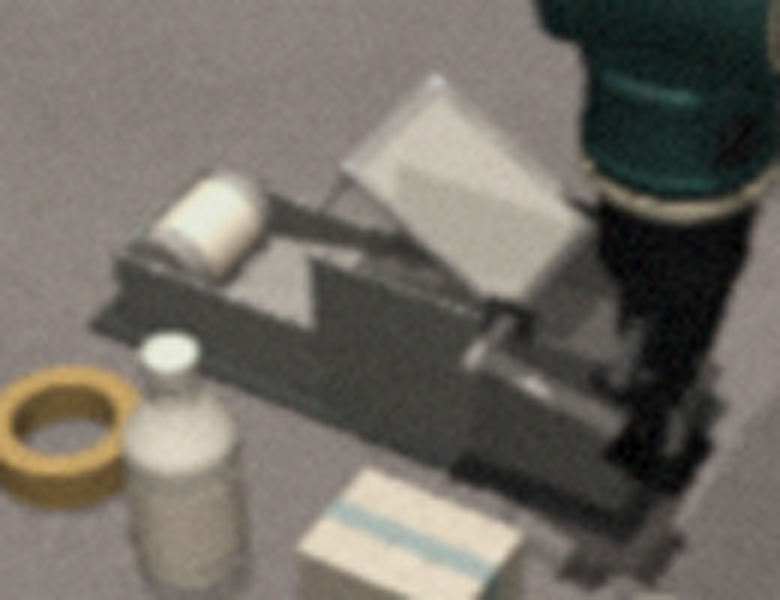

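The lid is up and the tin has rolled to the tray end, at (210,225) in the crop. I'll press a little further toward the stop and hold, so step 1 registers for certain.

{"method": "carry_out", "body": {
  "deltas": "0 0 0.15 0; 0 0 0.3 0; 0 0 0.3 0; 0 0 0.3 0; 0 0 0.3 0; 0 0 0.3 0; 0 0 0.3 0; 0 0 0.3 0"
}}

```text
clock: 4.17
tcp_pos: [0.6188, -0.0018, 0.1016]
eef_rot: [2.581, 1.791, -0.001]
force: [-1.5, -2.4, 5.6]
width: 0.0001
```

```bash
python3 -c "
from g import *
rep([.6195,-.002,.17])
f=grab_frame('scene')
p=pickle.load(open('p.pkl','rb'))
for th in(.5,.55,.6):
  a=th; print(th,[ (proj(f,W(p,[.1-.118*np.cos(a),y,.118+.118*np.sin(a)]))[0]-[220,150])*6 for y in(-.049,.049)])
print((proj(f,W(p,[-.14,0,.04]))[0]-[220,150])*6)
c=f['pixels'][150:250,220:350,::-1];cv2.imwrite('pics/scene3.png',cv2.resize(c,None,fx=6,fy=6,interpolation=2))
"
```

```text
t 4.1667 tcp [ 0.6188 -0.0018  0.1016] F [-1.5 -2.4  5.6] w 0.00013309928215201678 q [-0.43  0.61  0.52  1.75 -0.38  0.89 -0.1 ]
delta cm [ 0.    0.07 -6.84] turn 0.004 z [-0.    -0.001 -1.   ]
0.5 [array([340.61839176, 176.47728161]), array([432.27937471,  82.23238662])]
0.55 [array([344.89396563, 170.6821226 ]), array([436.64271662,  76.41512688])]
0.6 [array([349.60853909, 165.21767841]), array([441.42492392,  70.9146925 ])]
[200.88544065 239.15373534]
```

View pics/scene3.png

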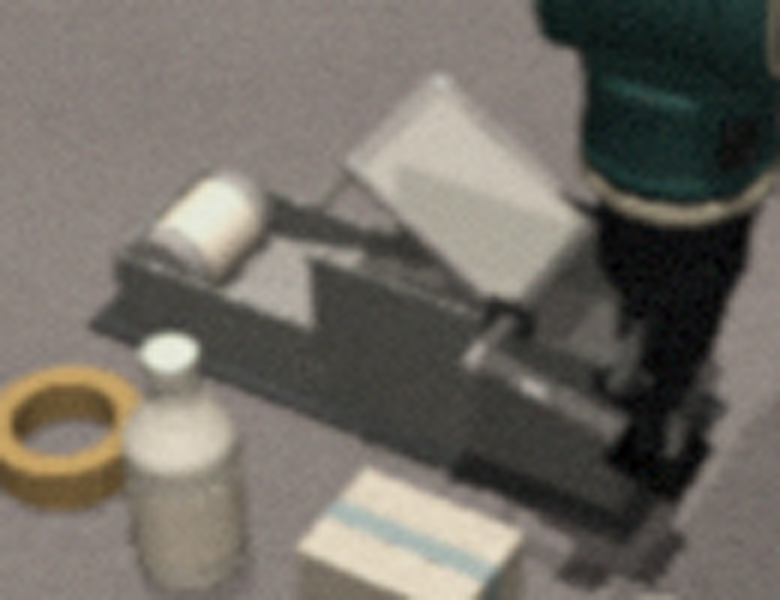

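The lid is near 0.58 rad, matching the projected edges, and the tin is resting at the tray end. Now I'm easing the lever up slowly.

{"method": "carry_out", "body": {
  "deltas": "0 0 -0.2 0; 0 0 -0.5 0; 0 0 -0.8 0; 0 0 -1.1 0; 0 0 -1.4 0; 0 0 -1.7 0; 0 0 -2 0; 0 0 -2.3 0"
}}

```text
clock: 4.88
tcp_pos: [0.6191, -0.0009, 0.1247]
eef_rot: [2.58, 1.792, 0.0]
force: [0.7, 0.4, 3.8]
width: -0.0001
```

{"method": "carry_out", "body": {
  "deltas": "0 0 -0.3 0; 0 0 -0.6 0; 0 0 -0.9 0; 0 0 -1.2 0; -0.1 0 -1.5 0; -0.1 0 -1.8 0; -0.2 0 -2.1 0; -0.2 0 -2.4 0"
}}

```text
clock: 5.55
tcp_pos: [0.618, -0.0033, 0.1485]
eef_rot: [-2.581, -1.791, 0.001]
force: [-1.8, -2.7, 2.9]
width: -0.0004
```

```bash
python3 -c "
from g import *
rep([.617,-.008,.165])"
```

```text
t 5.55 tcp [ 0.618  -0.0033  0.1485] F [-1.8 -2.7  2.9] w -0.00038340700687831026 q [-0.45  0.55  0.55  1.72 -0.34  0.97 -0.13]
delta cm [-0.48  0.07 -1.65] turn 0.005 z [-0. -0. -1.]
```

Still in contact, so I'll go slower for the last stretch.

{"method": "carry_out", "body": {
  "deltas": "0 0 -0.2 0; -0.1 0 -0.4 0; -0.1 0 -0.6 0; -0.2 0 -0.8 0; -0.2 0 -1 0; -0.3 0 -1.2 0; -0.3 0 -1.4 0; -0.3 0 -1.5 0"
}}

```text
clock: 6.22
tcp_pos: [0.6172, -0.006, 0.1636]
eef_rot: [2.581, 1.791, -0.0]
force: [-1.7, -2.9, 1.5]
width: -0.0
```

{"method": "carry_out", "body": {
  "deltas": "0 0 -0.1 0; 0 0 -0.2 0; 0 0 -0.3 0; 0 0 -0.4 0; 0 0 -0.5 0; 0 0 -0.6 0; 0 0 -0.7 0; 0 0 -0.8 0"
}}

```text
clock: 6.88
tcp_pos: [0.6172, -0.0056, 0.1714]
eef_rot: [-2.58, -1.792, 0.0]
force: [-1.0, 0.1, -1.0]
width: -0.0
```

{"method": "carry_out", "body": {
  "deltas": "0 0 -0.5 0; 0 0 -1 0; 0 0 -2 0; 0 0 -3 0; 0 0 -4 0; 0 0 -5 0; 0 0 -5 0; 0 0 -5 0"
}}

```text
clock: 7.55
tcp_pos: [0.6174, -0.0057, 0.222]
eef_rot: [2.58, 1.792, 0.002]
force: [-1.1, 0.5, -0.5]
width: 0.0003
```

```bash
python3 -c "
from g import *
rep([.617,-.008,.165])
f=grab_frame('scene')
p=pickle.load(open('p.pkl','rb'))
print([ (proj(f,W(p,x))[0]-[220,150])*6 for x in([-.018,-.049,.118],[-.018,.049,.118],[.2013,-.08,.161])])
c=f['pixels'][150:250,220:350,::-1];cv2.imwrite('pics/scene4.png',cv2.resize(c,None,fx=6,fy=6,interpolation=2))
"
```

```text
t 7.55 tcp [ 0.6174 -0.0057  0.222 ] F [-1.1  0.5 -0.5] w 0.00033983868532426307 q [-0.48  0.47  0.59  1.66 -0.28  1.1  -0.16]
delta cm [-0.23  0.03  5.7 ] turn 0.005 z [ 0.001  0.    -1.   ]
[array([322.85971163, 248.5596273 ]), array([412.68689855, 153.82685867]), array([653.49841994, 352.53807705])]
```

View pics/scene4.png

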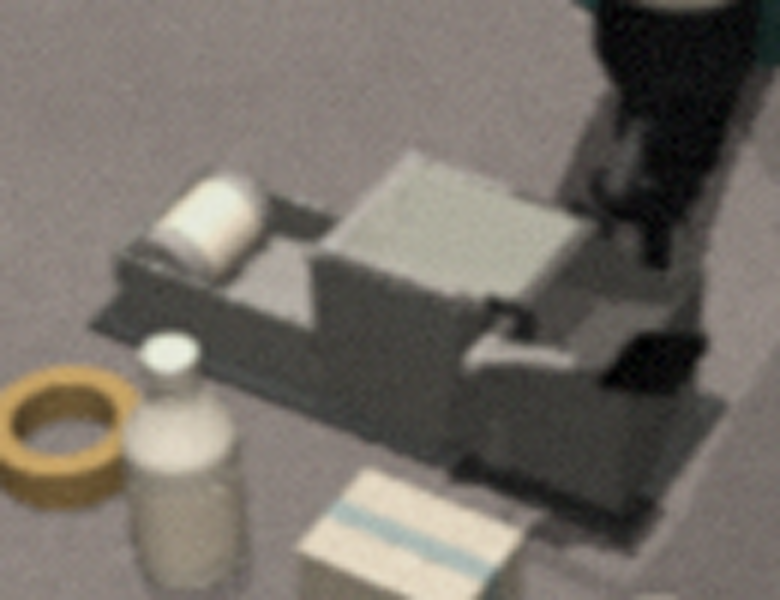

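The lid is shut, with its free corners at about (320,250) and (412,152) in the crop, as projected. The tin lies in the tray at (205,228), the finger is about 6 cm clear of the pad, and the nearby items in view (bottle, tape roll, low carton) haven't moved. I'm handing in.

```bash
python3 -c "
from workcell import *
print(close_job())"
```

```text
the job is handed in; nothing more can be done
None
```

I pressed the lever down with the shut fingertips, the tin rolled out into the tray, and I eased the lever back up until the lid shut. The job is handed in at about 7.6 s of the 40 s; it reports no verdict.

- **Pressing:** the lid reached about 0.58 of 0.6 rad, judged from the fingertip height and the lid's edges in the picture. I held it there for about half a second with the tin already at the tray end. The upward force on the finger was 4 to 6 N.
- **Easing back:** I raised the lever at about 3 cm/s, then slower at the end, roughly 0.3 rad/s against the 1.5 rad/s limit. The finger was still pressing at each reading until the pad reached its top position.
- **Last checks:** the lid corners were within about 1 px of their shut position and the tin lay at the end of the tray. The finger was about 6 cm above the pad with force readings back to noise. The bottle, tape roll and low carton had not moved.
- **Not checked:** the jar, tall carton, beaker and flat carton were outside the final close-up. I did not measure the lid's speed directly. No check failed.

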